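Transfer the bench supply from mains to generator

ROBOT

A 6-joint arm with a two-finger parallel gripper is mounted at the origin on a cart in front of the work surface, level with it; the furniture and walls round the work are solid. World frame = base frame: x ahead of the robot, y to its left, z up, the work surface at z = 0. Lengths are in m, angles in degrees, forces in N, time in s.
With the tool pointing down it reaches from about 0.325 to 0.9 m from the base axis. Payload 6.1 kg.
Tool frame: the origin (TCP) lies midway between the tips of the shut fingers; the grasp point (between the pads) lies 19 mm behind it (r.grip_depth is the distance from the TCP to the grasp point, in m); z points along the fingers, y is the direction in which the jaws open and shut (so a half turn about z gives the same grasp; the last joint's range is limited). The gripper opens to 85 mm and grips with 20 to 120 N. Pads are 22 mm wide; open, the fingers measure 114 mm over their backs; the gripper's body (76 mm by 85 mm) begins 54 mm behind the grasp point. The pads swing forward as they close: fully open they stand 13 mm farther back than shut.
Start: joints at [63.306, 12.628, 87.462, -0, 79.91, -7.225], TCP at [0.208, 0.589, 0.231] pointing down, gripper open.
Joint ranges: [-170.65, 170.65], [-52.31, 119.04], [5.05, 147.46], [-71.25, 251.25], [11.57, 151.72], [-153.62, 153.62]. Speed limits (degrees/s): [147.25, 147.25, 172.46, 180, 180, 180].

INTERFACE

Orientations are given as a 3x3 rotation matrix whose columns are the frame's x, y, z axes.
In Python, from plant import r gives the robot as it stands.
- The arm moves only by the shell command python3 -m crank 'ROWS' [OPENING] [FORCE]. ROWS is JSON, a list of rows, each an object of numbers: "dx", "dy", "dz": the shift along the world's x, y, z in m; "yaw": the turn about the world's z in degrees. In form: [{"dx": .., "dy": .., "dz": .., "yaw": ..}, ...]. A call has 1 to 20 rows; each row is the pose to reach, as a shift and turn from the pose commanded when the call began; what a row does not reach only later rows make up. A row lasts 1/12 s, in which the tool goes at most 41.7 mm and 7.16 degrees, less where a joint would pass 70% of its speed; a pose out of reach is approached as far as the arm can. A call with a gripper value outside its range is refused whole. OPENING is the opening, from 0 (shut) to 1 (fully open), set as the call begins (- or left out, the last holds). The fingers move at their own pace and stop on an object; FORCE is the grip in N (left out, the last holds). Time passes only in rows, so rows that repeat a pose let the fingers close. It gives the time, the measured TCP pose, the force and the opening at its end, in the units of the state.
- r.get_state(): the state, without advancing time (a new reading comes with each control period).
- r.snapshot(name): name is "scene" or "side" or "wrist"; returns a dict with "color" (400x640x3 uint8, red, green, blue), "fx", "fy", "cx", "cy" (pixels), "D" ([k1, k2, p1, p2, k3] as OpenCV has them; the pictures are not rectified), "origin" and "rotation" of the camera in the world. Camera axes: x right, y up, looking along -z (the intrinsics and any distortion apply to the point x, -y, -z); pixel columns grow to the right and rows downward; lengths in m; the calibration is good to about 2 mm. A picture is of the moment at which its call begins. There is no depth.
- r.finish_job(): hands the job in, once; it reports no verdict.
The state is a dict: "t": time; "joint_positions": joint angles; "qvel": joint speeds; "joint_efforts": joint torques, N m; "ee_pos": TCP position; "tool_rot": TCP orientation; "wrist_force": force on the tool from outside, world axes, zero at the start; "wrist_torque": the same for the moment, N m; "gripper_width": finger opening in m.
Only numpy, scipy, OpenCV 4.12 (cv2) and the standard library are available. Lean on these libraries where they do the work, as an engineer would, in place of code of your own. Each camera call takes 0.05 s, during which the arm holds its last target.

TASK

The bench supply is on the blue feed; transfer it to the yellow feed. Turn the black lever of the changeover box to the middle (white, off) position and leave it there for a good two seconds so that the first feed has dropped out, then turn it on to its stop at the yellow field, and last press the green button of the starter box fully down and let it go to bring the load back. Do not press the red button, and do not shift the multimeter, padlock, screwdriver or orange plug lying about.

Things in the scene. Friction and masses are not known exactly. Their poses are not given: they have to be found in the camera images.
- lever (a joint): angle of the black lever, about a vertical axis, clockwise from above: 0 = left stop, at the blue field (start); 0.785 = middle, off, at the white field; 1.571 = right stop, at the yellow field. A detent holds it at these three and is weakest half-way between (0.39 and 1.18). It takes up to 0.3 to 0.5 Nm (6 to 10 N at the grip); past the half-way it goes on by itself, and it stays when let go.
- lever_grip (a point): centre of the lever's grip, 52 mm out from its axis and 33 mm above the lid; turns with the lever. The grip is a straight upright bar 15 mm wide and 25 mm high, from the hub to a round end (17 mm wide) 74 mm from the axis; this point is half-way up. Under the bar 21 mm above the lid are free. x: outward along the lever; z up.
- lever_axis (a point): point on the lever's vertical axis at the height of lever_grip, within the round hub (radius 23.5 mm at its foot, 16 mm above, about as tall as the bar). Fixed to the box; x: the way the lever points when off; y: to the blue side; z up.
- changeover: the changeover box, fixed: light grey lid on a grey body, 184 (x) by 176 (y) by 86 mm high; origin at the centre of its underside, x toward the white field. The lever's axis is 40 mm to -x of the centre. On a grey plate on the lid, 83 mm from the axis: blue field (to +y), white field (+x), yellow field (to -y). Two lamps, 10 mm high, on the lid at x = 71, y = +-48 mm.
- starter: the starter box, fixed: light and dark grey, 124 (x) by 80 (y) by 66 mm high, with a green and a red button on top; origin at the centre of its underside. The green button is 27 mm to +x of the centre, the red one 27 mm to -x.
- green_button_top (a point): centre of the top face of the green button (29 mm across, 88 mm above the bench), in a steel collar 45 mm across whose rim is 10 mm lower; the button moves straight down.
- green_button (a joint): how far the green button is pressed: 0 = released, 0.006 m = fully down (5 N); it springs back.
- red_button_top (a point): centre of the top face of the red button, the same size and height as the green one, 54 mm from it.
- red_button (a joint): how far the red button is pressed: 0 = released, 0.006 m = fully down.
- multimeter: bystander: red and black multimeter, 150 x 68 x 50 mm, lying on the bench; origin at the centre of its underside, x along it.
- padlock: bystander: red padlock, 74 x 38 x 18 mm, lying on the bench; origin at the centre of its underside, x along it.
- screwdriver: bystander: orange and red insulated screwdriver, 31 x 220 x 29 mm, lying on the bench; origin at the centre of its underside, y along it.
- hv_plug: bystander: orange high-voltage plug, 40 x 85 x 45 mm, lying on the bench; origin at the centre of its underside, y along it.

How it is judged:
By the outcome, as a careful person would: the job done as asked, in the order asked, and still so for the second after the job is handed in, with the robot touching nothing.
It also fails if it takes over 56 s, if anything falls off the work surface, if the arm or the gripper's body presses on something with over 40 N, if the wrist force passes 120 N, or if a joint passes its speed limit or range.

## Working session

There is one attempt and no reset: what is moved stays moved. The work goes in short steps, Python scripts to look and compute and a shell command to move; the robot and the scene stay as the last step left them, time stands still between calls to the robot, and variables do not carry over. Pictures are saved under pics/ and viewed, and the job is handed in when it is done.

```bash
ls; mkdir -p pics; python3 - <<'E'
from plant import r
import cv2
for n in("scene","side","wrist"):
    s=r.snapshot(n); cv2.imwrite(f"pics/{n}0.png",s["color"][:,:,::-1])
    print(n,s["fx"],s["fy"],s["cx"],s["cy"],s["D"],s["origin"],s["rotation"])
st=r.get_state(); print(st)
E
```

```text
pics
scene 507.27497400114265 507.27497400114265 325.25522497683716 195.4893801577003 [0.00551828 0.         0.         0.         0.        ] [-0.2428122  -0.31351699  0.88041646] [[ 0.45377775  0.60645932 -0.65291106]
 [-0.89090476  0.29284043 -0.3471789 ]
 [-0.01935112  0.73922363  0.67318197]]
side 420.8672847190413 420.8672847190413 320.5628151520048 200.22833701164552 [-0.08422091  0.          0.          0.          0.        ] [ 0.14119745 -0.71018466  0.80192941] [[ 0.89313477  0.27185487 -0.35833673]
 [-0.44974867  0.529077   -0.71958576]
 [-0.00603517  0.80384853  0.59480343]]
wrist 298.15122658278125 298.15122658278125 322.53551506268843 200.45844368496313 [-0.04819243  0.          0.          0.          0.        ] [0.1349136  0.61437483 0.37187169] [[ 0.33299917 -0.89799596 -0.28760182]
 [ 0.94292528  0.3165292   0.10344647]
 [-0.00186014 -0.30563461  0.95214706]]
{'t': 0.15, 'joint_positions': array([ 6.33049044e+01,  1.26654565e+01,  8.75128325e+01,  2.26234517e-04,
        7.99091535e+01, -7.22509504e+00]), 'qvel': array([-0.02323501, -0.11227807, -0.1244465 , -0.00635521,  0.02014841,
        0.02083391]), 'joint_efforts': array([ 3.53743626e-04, -4.97484791e+01, -3.89903748e+01, -1.61420066e-04,
        7.05177372e-03,  5.42964688e-05]), 'ee_pos': array([0.20810861, 0.58883023, 0.23042448]), 'tool_rot': array([[-9.42815840e-01,  3.33313390e-01, -6.89088528e-04],
       [ 3.33314045e-01,  9.42814877e-01, -1.36173889e-03],
       [ 1.95797111e-04, -1.51355188e-03, -9.99998835e-01]]), 'wrist_force': array([ 0.27909326, -0.48002645,  0.0008984 ]), 'wrist_torque': array([-0.014781  , -0.00700607,  0.03569904]), 'gripper_width': 0.08526819183700356}
```

View pics/scene0.png

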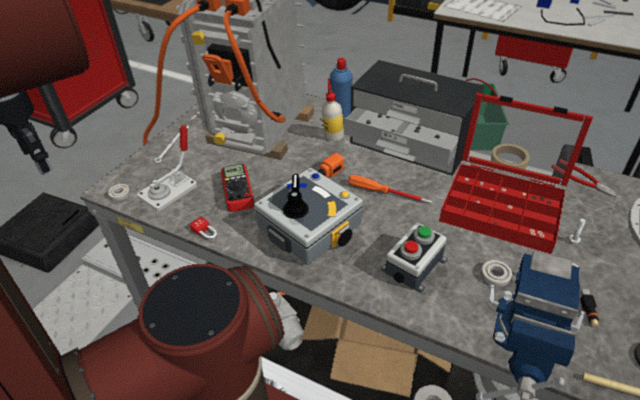

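View pics/side0.png

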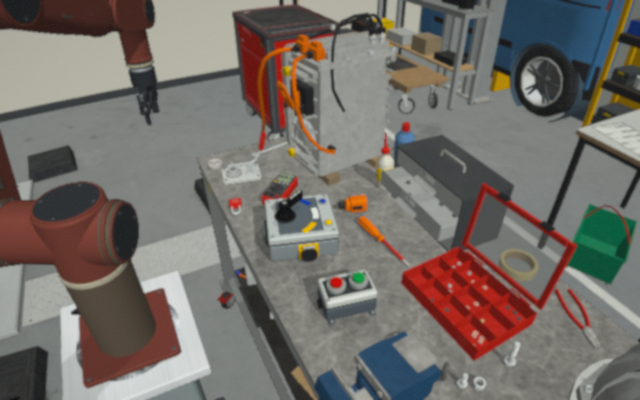

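View pics/wrist0.png

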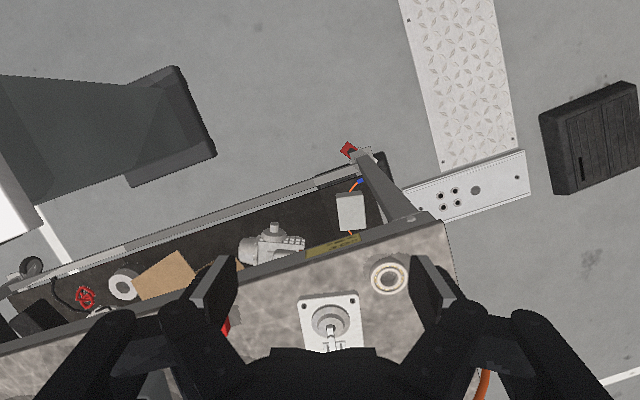

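The scene view shows the changeover box near (308,212) with its lever at about (295,195), and the starter at (416,255) with green at (425,232) and red at (411,247). The side view shows the same boxes at (300,225) and (347,295). I'll zoom in on both.

```bash
python3 - <<'E'
import cv2
a=cv2.imread("pics/scene0.png")[140:300,190:470]; b=cv2.imread("pics/side0.png")[170:330,230:430]
cv2.imwrite("pics/a.png",cv2.resize(a,(784,448),interpolation=cv2.INTER_CUBIC)) #2.8
cv2.imwrite("pics/b.png",cv2.resize(b,(750,600),interpolation=cv2.INTER_CUBIC)) #3.75
E
```

```text
(no output)
```

View pics/a.png

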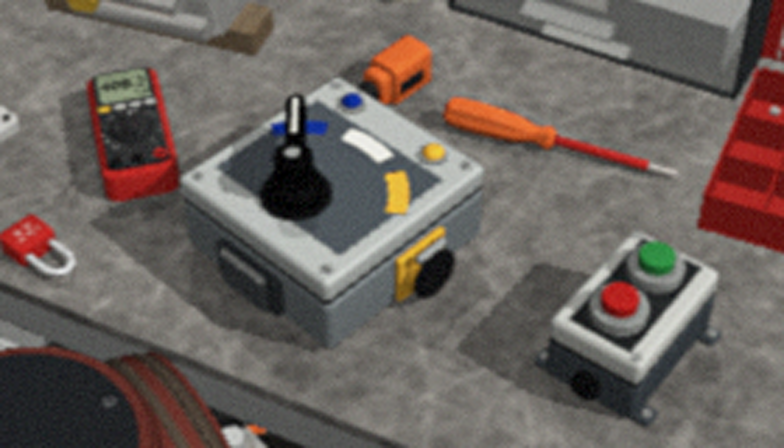

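View pics/b.png

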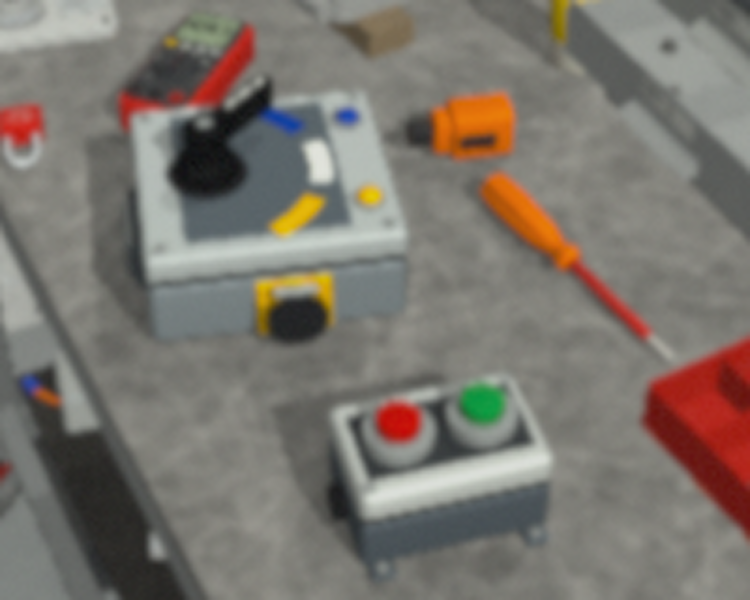

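```bash
cat > h.py <<'E'
import numpy as np, cv2
def ray(s,px):
    K=np.array([[s["fx"],0,s["cx"]],[0,s["fy"],s["cy"]],[0,0,1]])
    u=cv2.undistortPoints(np.array([[px]],float),K,np.array(s["D"],float))[0,0]
    d=np.array(s["rotation"])@np.array([u[0],-u[1],-1]); return np.array(s["origin"]),d/np.linalg.norm(d)
def onz(s,px,z):
    o,d=ray(s,px); return o+d*(z-o[2])/d[2]
def tri(a,pa,b,pb):
    o1,d1=ray(a,pa);o2,d2=ray(b,pb)
    t=np.linalg.lstsq(np.c_[d1,-d2],o2-o1,rcond=None)[0]
    p,q=o1+d1*t[0],o2+d2*t[1]; return (p+q)/2,np.linalg.norm(p-q)
def blobs(img,lo,hi,box,amin=6):
    h=cv2.cvtColor(img,cv2.COLOR_RGB2HSV); m=cv2.inRange(h,np.array(lo),np.array(hi))
    k=np.zeros_like(m); x0,y0,x1,y1=box; k[y0:y1,x0:x1]=m[y0:y1,x0:x1]
    n,_,st,c=cv2.connectedComponentsWithStats(k)
    return [(c[i].round(1).tolist(),int(st[i,4])) for i in range(1,n) if st[i,4]>=amin]
E
python3 - <<'E'
from plant import r
from h import *
A=r.snapshot("scene");B=r.snapshot("side")
bx={"scene":(250,160,450,270),"side":(262,190,385,300)}
for n,s in(("scene",A),("side",B)):
    for c,lo,hi,z in(("blue",(105,150,80),(130,255,255),.087),("yel",(18,130,120),(30,255,255),.087),("green",(55,120,60),(85,255,255),.088),("red",(0,180,120),(6,255,255),.088),("white",(0,0,215),(179,40,255),.087)):
        for p,a in blobs(s["color"],lo,hi,bx[n]): print(n,c,p,a,onz(s,p,z).round(4))
E
```

```text
scene blue [315.2, 175.6] 22 [0.58   0.1502 0.087 ]
scene blue [302.3, 185.0] 36 [0.536  0.1617 0.087 ]
scene blue [289.4, 185.6] 16 [0.5207 0.1884 0.087 ]
scene yel [344.3, 193.8] 33 [0.5512 0.0584 0.087 ]
scene yel [331.6, 208.2] 106 [0.4949 0.0634 0.087 ]
scene yel [337.3, 232.6] 131 [0.4324 0.0186 0.087 ]
scene green [424.2, 231.8] 114 [ 0.515 -0.148  0.088]
scene red [250.4, 193.5] 18 [0.4557 0.2561 0.088 ]
scene red [405.0, 194.3] 77 [ 0.6097 -0.0693  0.088 ]
scene red [446.0, 206.2] 58 [ 0.6121 -0.1661  0.088 ]
scene red [411.3, 246.0] 108 [ 0.4645 -0.1371  0.088 ]
scene white [320.8, 191.2] 70 [0.5355 0.1119 0.087 ]
side blue [304.4, 201.5] 36 [0.5283 0.1703 0.087 ]
side blue [322.3, 200.6] 7 [0.5755 0.1509 0.087 ]
side yel [328.2, 221.6] 20 [0.5469 0.0596 0.087 ]
side yel [309.1, 226.8] 76 [0.4922 0.0635 0.087 ]
side yel [307.9, 247.5] 103 [ 0.4552 -0.0071  0.087 ]
side green [358.1, 277.3] 91 [ 0.5143 -0.1509  0.088 ]
side red [286.4, 193.0] 47 [0.4984 0.2309 0.088 ]
side red [264.6, 197.5] 16 [0.4336 0.2391 0.088 ]
side red [335.7, 282.1] 78 [ 0.4617 -0.1404  0.088 ]
side white [315.0, 212.8] 32 [0.5322 0.1099 0.087 ]
side white [357.3, 295.6] 90 [ 0.4854 -0.1962  0.087 ]
```

```bash
python3 - <<'E'
from plant import r
from h import *
A=r.snapshot("scene");B=r.snapshot("side")
for n,a,b in(("blamp",(315.2,175.6),(322.3,200.6)),("ylamp",(344.3,193.8),(328.2,221.6)),("white",(320.8,191.2),(315,212.8)),("yel",(331.6,208.2),(309.1,226.8)),("green",(424.2,231.8),(358.1,277.3)),("red",(411.3,246),(335.7,282.1))):
    p,e=tri(A,a,B,b); print(n,p.round(4),round(e,4))
# fit planar pose
m=[((71,48),.093,(315.2,175.6),(322.3,200.6)),((71,-48),.093,(344.3,193.8),(328.2,221.6)),((43,0),.087,(320.8,191.2),(315,212.8)),((-40+83*.7071,-83*.7071),.087,(331.6,208.2),(309.1,226.8))]
P=np.array([x[0] for x in m])/1e3;
W=np.array([(onz(A,x[2],x[1])+onz(B,x[3],x[1]))[:2]/2 for x in m])
p,w=P-P.mean(0),W-W.mean(0); z=((w[:,0]+1j*w[:,1])*(p[:,0]-1j*p[:,1])).sum(); th=np.angle(z)
R=np.array([[np.cos(th),-np.sin(th)],[np.sin(th),np.cos(th)]]); t=W.mean(0)-R@P.mean(0)
print("yaw",np.degrees(th),"origin",t,"res mm",((P@R.T+t-W)*1e3).round(1).tolist())
ax=t+R@[-.04,0]; print("axis",ax)
tcp=r.get_state()["ee_pos"][:2]
for k in (45,22.5,0,-22.5,-45):
    a=th+np.radians(k); g=ax+.052*np.array([np.cos(a),np.sin(a)]); print(k,"world",np.degrees(a).round(1),"grip",g.round(4),"d",(g-tcp).round(4))
# grip tip check: lever end
for s,px in((A,(190+295/2.8,140+100/2.8)),(B,(230+258/3.75,170+88/3.75))): print("bar end top",onz(s,px,.132).round(4))
for px in((270,150),(213,145),(183,180),(145,195)): print("z0",px,onz(A,px,0).round(3))
E
```

```text
blamp [0.5737 0.1466 0.0917] 0.0022
ylamp [0.5449 0.0553 0.0921] 0.0019
white [0.5329 0.1103 0.088 ] 0.0026
yel [0.4916 0.0616 0.0896] 0.0015
green [ 0.5166 -0.1479  0.0853] 0.0018
red [ 0.4636 -0.1379  0.0868] 0.0032
yaw -18.30698632357569 origin [0.49240597 0.12338699] res mm [[2.1, 1.5], [0.4, 1.2], [-0.6, -1.0], [-1.8, -1.6]]
axis [0.45443049 0.13595132]
45 world 26.7 grip [0.5009 0.1593] d [ 0.2926 -0.4298]
22.5 world 4.2 grip [0.5063 0.1398] d [ 0.298  -0.4494]
0 world -18.3 grip [0.5038 0.1196] d [ 0.2955 -0.4695]
-22.5 world -40.8 grip [0.4938 0.102 ] d [ 0.2855 -0.4872]
-45 world -63.3 grip [0.4778 0.0895] d [ 0.2695 -0.4997]
bar end top [0.5133 0.1648 0.132 ]
bar end top [0.5058 0.1553 0.132 ]
z0 (270, 150) [ 0.715  0.371 -0.   ]
z0 (213, 145) [0.664 0.534 0.   ]
z0 (183, 180) [0.5   0.513 0.   ]
z0 (145, 195) [0.408 0.565 0.   ]
```

```bash
python3 -m crank '[{"dx":0.02,"dy":-0.03,"dz":0,"yaw":4},{"dx":0.04,"dy":-0.06,"dz":0,"yaw":8},{"dx":0.06,"dy":-0.09,"dz":0,"yaw":12},{"dx":0.08,"dy":-0.12,"dz":0,"yaw":16},{"dx":0.10,"dy":-0.15,"dz":0,"yaw":20},{"dx":0.12,"dy":-0.18,"dz":0,"yaw":24},{"dx":0.14,"dy":-0.21,"dz":0,"yaw":28},{"dx":0.16,"dy":-0.24,"dz":0,"yaw":32},{"dx":0.18,"dy":-0.27,"dz":0,"yaw":36},{"dx":0.20,"dy":-0.30,"dz":0,"yaw":40},{"dx":0.22,"dy":-0.33,"dz":0,"yaw":43},{"dx":0.245,"dy":-0.36,"dz":0,"yaw":46},{"dx":0.27,"dy":-0.39,"dz":0,"yaw":46},{"dx":0.285,"dy":-0.415,"dz":0,"yaw":46},{"dx":0.293,"dy":-0.43,"dz":0,"yaw":46},{"dx":0.293,"dy":-0.43,"dz":0,"yaw":46},{"dx":0.293,"dy":-0.43,"dz":0,"yaw":46}]' 0.5 20
python3 - <<'E'
from plant import r
import cv2
s=r.snapshot("wrist"); cv2.imwrite("pics/w1.png",s["color"][:,:,::-1])
s=r.snapshot("scene"); cv2.imwrite("pics/s1.png",s["color"][:,:,::-1])
E
```

```text
t: 1.77
ee_pos: [0.5015, 0.1586, 0.2312]
tool_rot: [[-0.896, -0.445, -0.0], [-0.445, 0.896, 0.0], [0.0, 0.0, -1.0]]
wrist_force: [0.6, 1.4, -0.6]
gripper_width: 0.0427
```

View pics/w1.png

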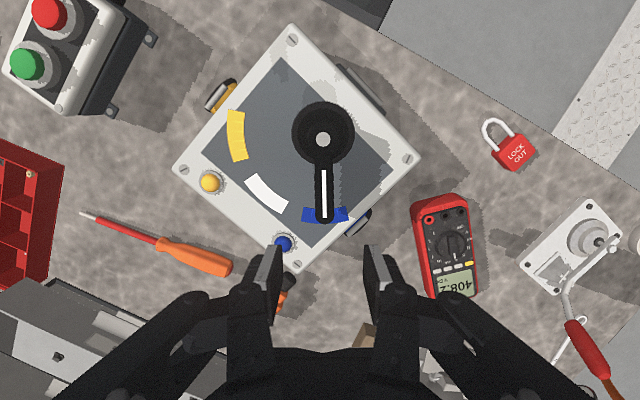

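View pics/s1.png

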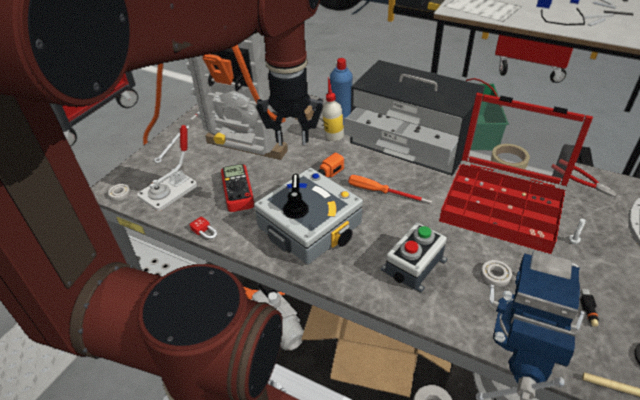

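The wrist view is clear: hub cap at (323,138), bar end at (324,222), bar aligned with the jaws' mid-line. Green is at (27,64), red at (49,12). Next I'll refine the axis with this view.

```bash
python3 - <<'E'
from plant import r
from h import *
s=r.snapshot("wrist")
a=onz(s,(323,138.5),.132);b=onz(s,(324,221),.132)
print(a,b,np.linalg.norm(b-a),np.degrees(np.arctan2(*(b-a)[[1,0]])))
u=(b-a)/np.linalg.norm(b-a);print("grip",a+.052*u)
for p in((237,135),(266,193),(326,215)): print(onz(s,p,.087))
print("lamps",onz(s,(210,182),.093),onz(s,(283,243),.093))
print(onz(s,(27,64),.088),onz(s,(49,12),.088))
print(r.get_state()["ee_pos"])
E
```

```text
[0.45398008 0.13592819 0.132     ] [0.51668845 0.16829044 0.132     ] 0.07056666659000072 27.297142129975413
grip [0.50018937 0.15977567 0.132     ]
[0.49144962 0.06376378 0.087     ]
[0.53171712 0.1111408  0.087     ]
[0.52581476 0.1753914  0.087     ]
lamps [0.54381795 0.05797691 0.093     ] [0.57135873 0.14845908 0.093     ]
[ 0.51685567 -0.13971989  0.088     ] [ 0.46475256 -0.12973345  0.088     ]
[0.50076994 0.16019453 0.23129187]
```

```bash
python3 -m crank '[{"dx":0,"dy":0,"dz":-0.025,"yaw":0},{"dx":0,"dy":0,"dz":-0.05,"yaw":0},{"dx":0,"dy":0,"dz":-0.075,"yaw":0},{"dx":0,"dy":0,"dz":-0.1,"yaw":0},{"dx":0,"dy":0,"dz":-0.115,"yaw":0},{"dx":0,"dy":0,"dz":-0.128,"yaw":0},{"dx":0,"dy":0,"dz":-0.128,"yaw":0},{"dx":0,"dy":0,"dz":-0.128,"yaw":0}]'
python3 -m crank '[{"dz":0},{"dz":0},{"dz":0},{"dz":0},{"dz":0},{"dz":0}]' 0 25
python3 - <<'E'
from plant import r
import cv2
s=r.snapshot("wrist"); cv2.imwrite("pics/w2.png",s["color"][:,:,::-1])
s=r.snapshot("side"); cv2.imwrite("pics/s2.png",cv2.resize(s["color"][150:310,220:420,::-1],(750,600)))
E
```

```text
t: 2.58
ee_pos: [0.5003, 0.1602, 0.1029]
tool_rot: [[-0.894, -0.448, -0.002], [-0.448, 0.894, -0.0], [0.002, 0.001, -1.0]]
wrist_force: [0.0, -0.7, 0.9]
gripper_width: 0.0432schema error: expected keys dx, dy, dz, yaw
```

View pics/w2.png

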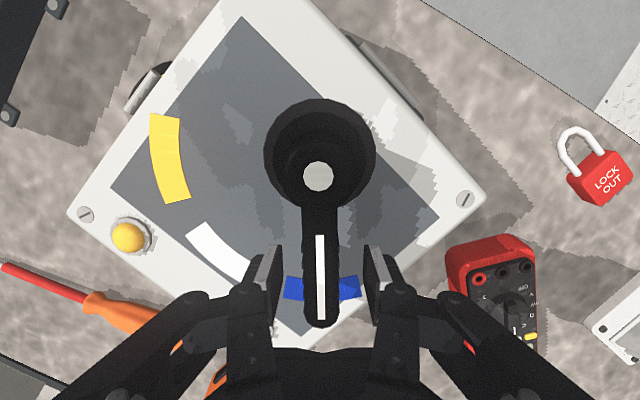

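View pics/s2.png

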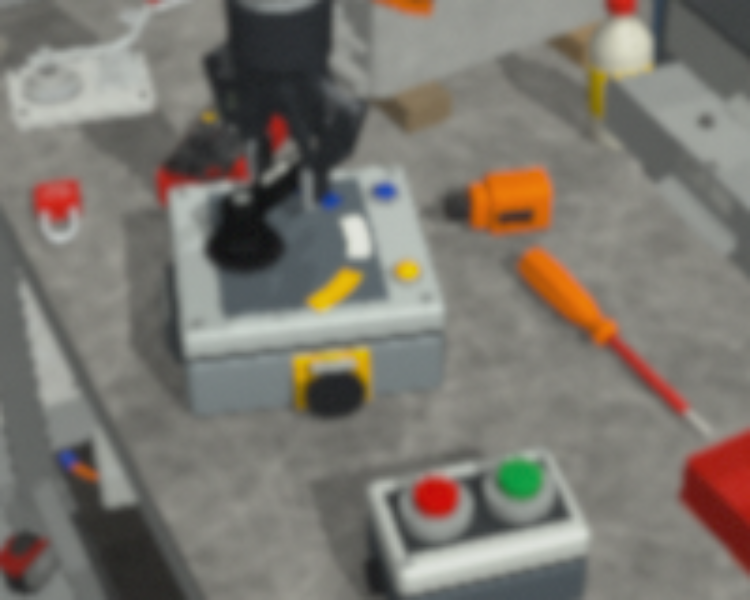

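The bar (x≈320) sits centrally between the open fingers (x≈268 and 374). The close call was refused because its rows lacked some keys, so I'll send it again.

```bash
python3 -m crank '[{"dx":0,"dy":0,"dz":0,"yaw":0},{"dx":0,"dy":0,"dz":0,"yaw":0},{"dx":0,"dy":0,"dz":0,"yaw":0},{"dx":0,"dy":0,"dz":0,"yaw":0},{"dx":0,"dy":0,"dz":0,"yaw":0},{"dx":0,"dy":0,"dz":0,"yaw":0}]' 0 25
python3 - <<'E'
import numpy as np
ax=np.array([.454,.136]); p=np.array([.5007,.1599])
v=p-ax; print(np.hypot(*v))
for k in range(0,96,5):
    a=np.radians(-k); R=np.array([[np.cos(a),-np.sin(a)],[np.sin(a),np.cos(a)]]); print(-k,(R@v-v).round(4))
E
```

```text
t: 3.18
ee_pos: [0.5021, 0.1596, 0.1045]
tool_rot: [[-0.895, -0.447, 0.002], [-0.447, 0.895, 0.001], [-0.002, -0.0, -1.0]]
wrist_force: [-1.2, 0.6, 6.3]
gripper_width: 0.0151
0.05246046130182235
0 [0. 0.]
-5 [ 0.0019 -0.0042]
-10 [ 0.0034 -0.0085]
-15 [ 0.0046 -0.0129]
-20 [ 0.0054 -0.0174]
-25 [ 0.0057 -0.022 ]
-30 [ 0.0057 -0.0266]
-35 [ 0.0053 -0.0311]
-40 [ 0.0044 -0.0356]
-45 [ 0.0032 -0.04  ]
-50 [ 0.0016 -0.0443]
-55 [-0.0003 -0.0484]
-60 [-0.0027 -0.0524]
-65 [-0.0053 -0.0561]
-70 [-0.0083 -0.0596]
-75 [-0.0115 -0.0628]
-80 [-0.0151 -0.0657]
-85 [-0.0188 -0.0683]
-90 [-0.0228 -0.0706]
-95 [-0.027  -0.0725]
```

Gripped at 15.1 mm. Turning it 45° to the middle.

```bash
python3 -m crank '[{"dx":0.0019,"dy":-0.0042,"dz":0,"yaw":-5},{"dx":0.0034,"dy":-0.0085,"dz":0,"yaw":-10},{"dx":0.0046,"dy":-0.0129,"dz":0,"yaw":-15},{"dx":0.0054,"dy":-0.0174,"dz":0,"yaw":-20},{"dx":0.0057,"dy":-0.022,"dz":0,"yaw":-25},{"dx":0.0057,"dy":-0.0266,"dz":0,"yaw":-30},{"dx":0.0053,"dy":-0.0311,"dz":0,"yaw":-35},{"dx":0.0044,"dy":-0.0356,"dz":0,"yaw":-40},{"dx":0.0032,"dy":-0.04,"dz":0,"yaw":-45},{"dx":0.0032,"dy":-0.04,"dz":0,"yaw":-45},{"dx":0.0032,"dy":-0.04,"dz":0,"yaw":-45},{"dx":0.0032,"dy":-0.04,"dz":0,"yaw":-45}]'
python3 - <<'E'
from plant import r
import cv2
from h import *
s=r.snapshot("wrist"); cv2.imwrite("pics/w3.png",s["color"][:,:,::-1])
st=r.get_state();print(st["wrist_force"],st["wrist_torque"])
s=r.snapshot("side"); cv2.imwrite("pics/s3.png",cv2.resize(s["color"][150:310,220:420,::-1],(750,600)))
E
```

```text
t: 4.18
ee_pos: [0.5055, 0.119, 0.1045]
tool_rot: [[-0.948, 0.317, 0.002], [0.317, 0.948, -0.0], [-0.002, 0.001, -1.0]]
wrist_force: [-0.5, 0.3, 6.5]
gripper_width: 0.0155
[-0.57624484 -0.55167681  5.65956668] [-0.05034456  0.07309153  0.04143014]
```

View pics/w3.png

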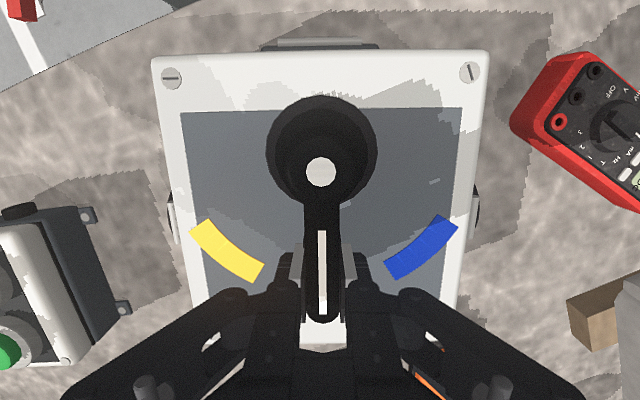

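View pics/s3.png

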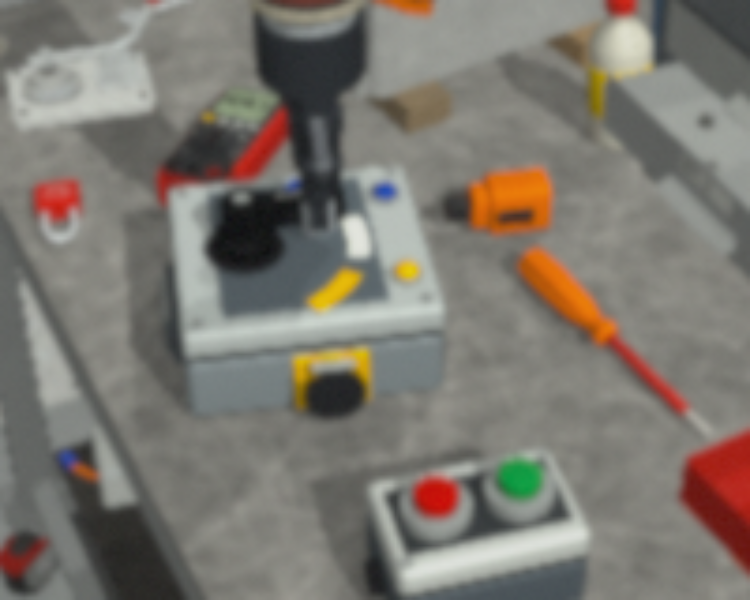

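The lever points at the white field, square to the lid, with almost no residual torque. I'll let go for the dwell, so the detent holds it, then re-grip.

```bash
Z='x'; python3 -m crank '[{"dx":0,"dy":0,"dz":0,"yaw":0},{"dx":0,"dy":0,"dz":0,"yaw":0},{"dx":0,"dy":0,"dz":0,"yaw":0},{"dx":0,"dy":0,"dz":0,"yaw":0},{"dx":0,"dy":0,"dz":0,"yaw":0},{"dx":0,"dy":0,"dz":0,"yaw":0},{"dx":0,"dy":0,"dz":0,"yaw":0},{"dx":0,"dy":0,"dz":0,"yaw":0},{"dx":0,"dy":0,"dz":0,"yaw":0},{"dx":0,"dy":0,"dz":0,"yaw":0},{"dx":0,"dy":0,"dz":0,"yaw":0},{"dx":0,"dy":0,"dz":0,"yaw":0},{"dx":0,"dy":0,"dz":0,"yaw":0},{"dx":0,"dy":0,"dz":0,"yaw":0},{"dx":0,"dy":0,"dz":0,"yaw":0},{"dx":0,"dy":0,"dz":0,"yaw":0},{"dx":0,"dy":0,"dz":0,"yaw":0},{"dx":0,"dy":0,"dz":0,"yaw":0},{"dx":0,"dy":0,"dz":0,"yaw":0},{"dx":0,"dy":0,"dz":0,"yaw":0}]' 0.4
python3 - <<'E'
from plant import r
import cv2
s=r.snapshot("wrist"); cv2.imwrite("pics/w4.png",s["color"][:,:,::-1])
E
python3 -m crank '[{"dx":0,"dy":0,"dz":0,"yaw":0},{"dx":0,"dy":0,"dz":0,"yaw":0},{"dx":0,"dy":0,"dz":0,"yaw":0},{"dx":0,"dy":0,"dz":0,"yaw":0},{"dx":0,"dy":0,"dz":0,"yaw":0},{"dx":0,"dy":0,"dz":0,"yaw":0},{"dx":0,"dy":0,"dz":0,"yaw":0},{"dx":0,"dy":0,"dz":0,"yaw":0},{"dx":0,"dy":0,"dz":0,"yaw":0},{"dx":0,"dy":0,"dz":0,"yaw":0},{"dx":0,"dy":0,"dz":0,"yaw":0},{"dx":0,"dy":0,"dz":0,"yaw":0},{"dx":0,"dy":0,"dz":0,"yaw":0},{"dx":0,"dy":0,"dz":0,"yaw":0},{"dx":0,"dy":0,"dz":0,"yaw":0}]' 0 25
```

```text
t: 5.95
ee_pos: [0.5045, 0.1193, 0.1033]
tool_rot: [[-0.948, 0.317, -0.0], [0.317, 0.948, -0.0], [0.0, -0.0, -1.0]]
wrist_force: [0.3, -0.6, -0.2]
gripper_width: 0.0342
t: 7.25
ee_pos: [0.5045, 0.1192, 0.1033]
tool_rot: [[-0.949, 0.317, -0.0], [0.317, 0.949, -0.0], [0.0, -0.0, -1.0]]
wrist_force: [-2.3, -4.5, 2.6]
gripper_width: 0.0148
```

View pics/w4.png

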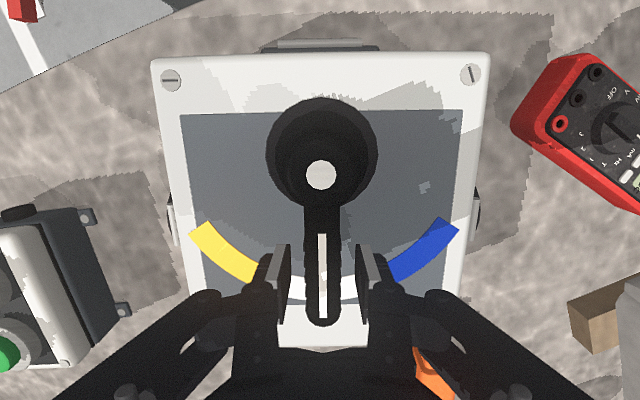

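It stayed at white for over 3 s. Turning it on to yellow, a degree or so into the stop.

```bash
python3 -m crank '[{"dx":-0.0016,"dy":-0.0043,"dz":0,"yaw":-5},{"dx":-0.0035,"dy":-0.0084,"dz":0,"yaw":-10},{"dx":-0.0059,"dy":-0.0124,"dz":0,"yaw":-15},{"dx":-0.0085,"dy":-0.0161,"dz":0,"yaw":-20},{"dx":-0.0115,"dy":-0.0196,"dz":0,"yaw":-25},{"dx":-0.0147,"dy":-0.0228,"dz":0,"yaw":-30},{"dx":-0.0183,"dy":-0.0257,"dz":0,"yaw":-35},{"dx":-0.022,"dy":-0.0283,"dz":0,"yaw":-40},{"dx":-0.026,"dy":-0.0306,"dz":0,"yaw":-45},{"dx":-0.027,"dy":-0.031,"dz":0,"yaw":-46},{"dx":-0.027,"dy":-0.031,"dz":0,"yaw":-46},{"dx":-0.027,"dy":-0.031,"dz":0,"yaw":-46},{"dx":-0.027,"dy":-0.031,"dz":0,"yaw":-46}]'
python3 -m crank '[{"dx":0.001,"dy":0,"dz":0,"yaw":1},{"dx":0.001,"dy":0,"dz":0,"yaw":1},{"dx":0.001,"dy":0,"dz":0,"yaw":1},{"dx":0.001,"dy":0,"dz":0,"yaw":1},{"dx":0.001,"dy":0,"dz":0,"yaw":1},{"dx":0.001,"dy":0,"dz":0,"yaw":1}]' 0.5
python3 - <<'E'
from plant import r
import cv2
s=r.snapshot("wrist"); cv2.imwrite("pics/w5.png",s["color"][:,:,::-1])
E
```

```text
t: 8.33
ee_pos: [0.4788, 0.0887, 0.1035]
tool_rot: [[-0.433, 0.902, 0.003], [0.902, 0.433, 0.0], [-0.001, 0.003, -1.0]]
wrist_force: [5.4, 0.5, -3.4]
gripper_width: 0.0145
t: 8.83
ee_pos: [0.4784, 0.0883, 0.1032]
tool_rot: [[-0.447, 0.895, -0.0], [0.895, 0.447, 0.0], [0.0, -0.0, -1.0]]
wrist_force: [-0.9, -0.5, 0.1]
gripper_width: 0.0427
```

View pics/w5.png

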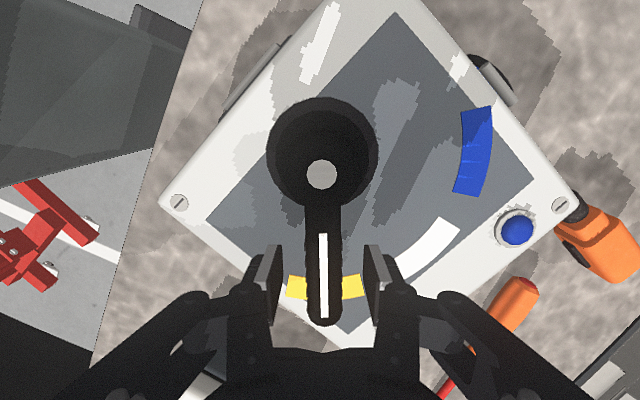

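The lever lies over the yellow field's middle, pointing squarely at it. I'll rise and move over the green button with the fingers shut.

```bash
python3 -m crank '[{"dx":0,"dy":0,"dz":0.02,"yaw":0},{"dx":0,"dy":0,"dz":0.05,"yaw":0},{"dx":0,"dy":0,"dz":0.08,"yaw":0},{"dx":0,"dy":0,"dz":0.1,"yaw":0},{"dx":0.005,"dy":-0.025,"dz":0.1,"yaw":5},{"dx":0.01,"dy":-0.05,"dz":0.1,"yaw":10},{"dx":0.015,"dy":-0.075,"dz":0.1,"yaw":15},{"dx":0.02,"dy":-0.1,"dz":0.1,"yaw":20},{"dx":0.025,"dy":-0.125,"dz":0.1,"yaw":25},{"dx":0.03,"dy":-0.15,"dz":0.1,"yaw":30},{"dx":0.035,"dy":-0.175,"dz":0.1,"yaw":35},{"dx":0.037,"dy":-0.2,"dz":0.1,"yaw":40},{"dx":0.037,"dy":-0.22,"dz":0.1,"yaw":46},{"dx":0.037,"dy":-0.236,"dz":0.1,"yaw":52},{"dx":0.037,"dy":-0.236,"dz":0.1,"yaw":52},{"dx":0.037,"dy":-0.236,"dz":0.1,"yaw":52}]'
python3 -m crank '[{"dx":0,"dy":0,"dz":0,"yaw":0},{"dx":0,"dy":0,"dz":0,"yaw":0},{"dx":0,"dy":0,"dz":0,"yaw":0},{"dx":0,"dy":0,"dz":0,"yaw":0},{"dx":0,"dy":0,"dz":0,"yaw":0},{"dx":0,"dy":0,"dz":0,"yaw":0},{"dx":0,"dy":0,"dz":0,"yaw":0}]' 0 20
python3 - <<'E'
from plant import r
import cv2
from h import *
s=r.snapshot("wrist"); cv2.imwrite("pics/w6.png",s["color"][:,:,::-1])
for lo,hi in(((55,120,50),(85,255,255)),((0,180,100),(6,255,255))):
    for p,a in blobs(s["color"],lo,hi,(0,0,640,400),200): print(p,a,onz(s,p,.088).round(4))
A=r.snapshot("scene");cv2.imwrite("pics/s6.png",A["color"][:,:,::-1])
E
```

```text
t: 10.22
ee_pos: [0.5153, -0.1482, 0.2031]
tool_rot: [[-0.979, 0.203, -0.0], [0.203, 0.979, 0.001], [0.0, 0.0, -1.0]]
wrist_force: [0.5, 0.3, 0.3]
gripper_width: 0.0424
t: 10.8
ee_pos: [0.5156, -0.1475, 0.2033]
tool_rot: [[-0.98, 0.199, 0.0], [0.199, 0.98, -0.0], [-0.0, -0.0, -1.0]]
wrist_force: [0.1, 0.1, 0.3]
gripper_width: -0.0002
[323.4, 197.0] 698 [ 0.5172 -0.1477  0.088 ]
[323.7, 137.8] 767 [ 0.4657 -0.137   0.088 ]
```

View pics/w6.png

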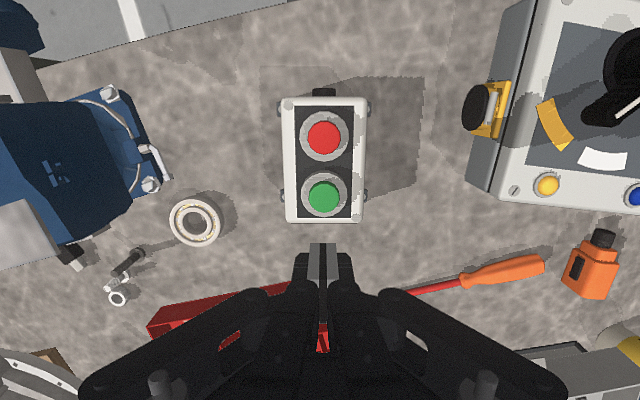

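View pics/s6.png

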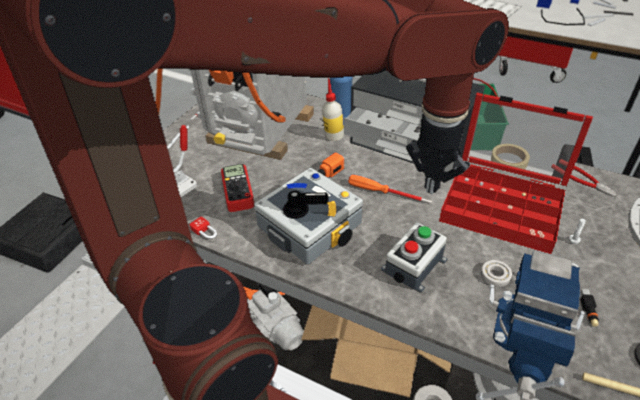

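Green is at (323,197), red at (324,138), and the tool is about 1 mm off green. The lever at far right looks less clear, so I'm checking its angle before pressing.

```bash
python3 - <<'E'
from plant import r
import cv2
from h import *
s=r.snapshot("wrist")
K=np.array([[s["fx"],0,s["cx"]],[0,s["fy"],s["cy"]],[0,0,1]])
def proj(s,p):
    c=np.array(s["rotation"]).T@(np.array(p)-s["origin"]); K=np.array([[s["fx"],0,s["cx"]],[0,s["fy"],s["cy"]],[0,0,1]])
    return cv2.projectPoints(np.array([[c[0],-c[1],-c[2]]]),np.zeros(3),np.zeros(3),K,np.array(s["D"],float))[0][0,0]
A=r.snapshot("scene")
for n,S in(("w",s),("s",A)):
  for k in(45,0,-22.5,-45):
    a=np.radians(-17.9+k); print(n,k,[proj(S,(.454+d*np.cos(a),.136+d*np.sin(a),.132)).round(0).tolist() for d in(0,.074)])
a=s["color"][0:220,450:640,::-1]; cv2.imwrite("pics/w7.png",cv2.resize(a,None,fx=2.6,fy=2.6))
a=A["color"][150:270,240:380,::-1]; cv2.imwrite("pics/s7.png",cv2.resize(a,None,fx=5,fy=5,interpolation=cv2.INTER_CUBIC))
E
```

```text
w 45 [[694.0, 58.0], [720.0, 141.0]]
w 0 [[694.0, 58.0], [658.0, 159.0]]
w -22.5 [[694.0, 58.0], [630.0, 146.0]]
w -45 [[694.0, 58.0], [610.0, 120.0]]
s 45 [[293.0, 195.0], [295.0, 173.0]]
s 0 [[293.0, 195.0], [318.0, 179.0]]
s -22.5 [[293.0, 195.0], [325.0, 186.0]]
s -45 [[293.0, 195.0], [327.0, 195.0]]
```

View pics/w7.png

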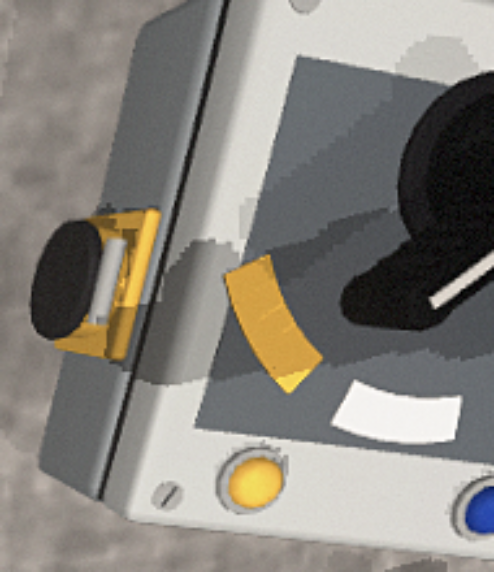

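View pics/s7.png

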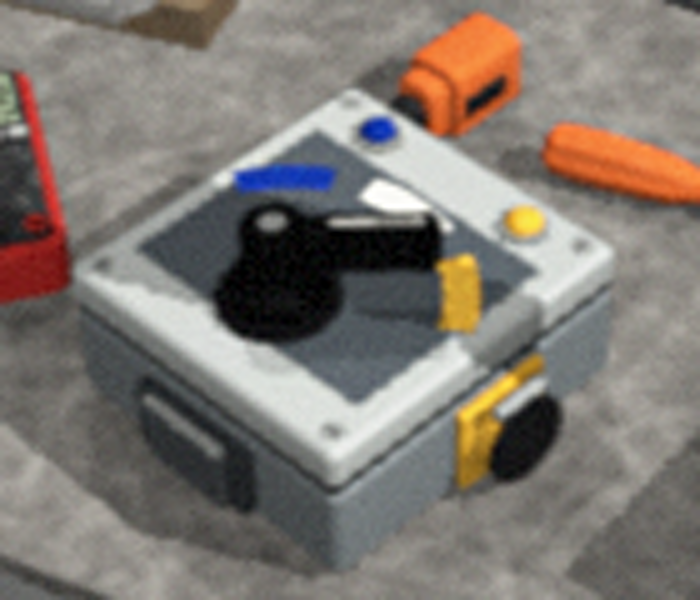

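Projecting the -45° pose predicts the bar end at (610,120) in wrist and (327,195) in scene. Both match what I see, so the lever is at the yellow stop. Lowering to just above the button, then pressing.

```bash
python3 -m crank '[{"dx":0.001,"dy":0,"dz":-0.03,"yaw":0},{"dx":0.001,"dy":0,"dz":-0.06,"yaw":0},{"dx":0.001,"dy":0,"dz":-0.085,"yaw":0},{"dx":0.001,"dy":0,"dz":-0.1,"yaw":0},{"dx":0.001,"dy":0,"dz":-0.106,"yaw":0},{"dx":0.001,"dy":0,"dz":-0.106,"yaw":0},{"dx":0.001,"dy":0,"dz":-0.106,"yaw":0}]'
python3 - <<'E'
from plant import r
import cv2
s=r.snapshot("side"); cv2.imwrite("pics/s8.png",cv2.resize(s["color"][190:330,280:440,::-1],(686,600),interpolation=cv2.INTER_CUBIC))
E
```

```text
t: 11.58
ee_pos: [0.5169, -0.148, 0.0979]
tool_rot: [[-0.98, 0.199, 0.001], [0.199, 0.98, -0.0], [-0.001, -0.0, -1.0]]
wrist_force: [1.3, -0.7, 0.9]
gripper_width: 0.0
```

View pics/s8.png

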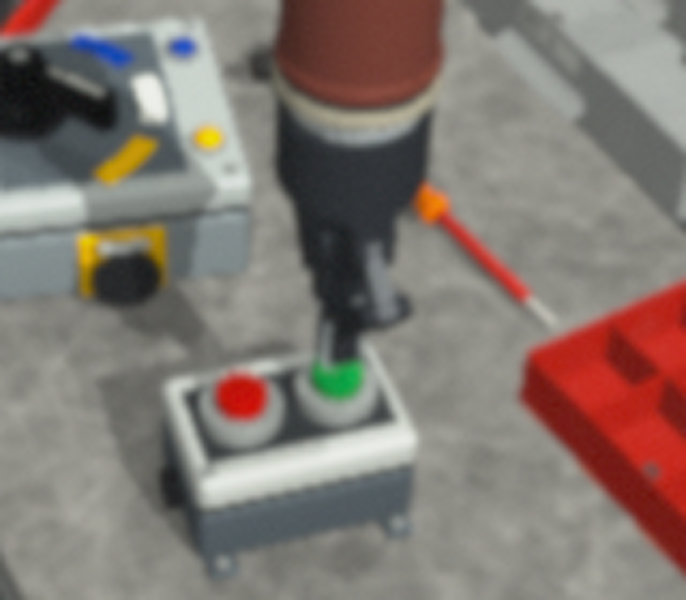

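The fingertips are right above green (338,375), clear of red. Pressing.

```bash
python3 -m crank '[{"dx":0,"dy":0,"dz":-0.004,"yaw":0},{"dx":0,"dy":0,"dz":-0.008,"yaw":0},{"dx":0,"dy":0,"dz":-0.011,"yaw":0},{"dx":0,"dy":0,"dz":-0.014,"yaw":0},{"dx":0,"dy":0,"dz":-0.016,"yaw":0},{"dx":0,"dy":0,"dz":-0.016,"yaw":0},{"dx":0,"dy":0,"dz":-0.016,"yaw":0},{"dx":0,"dy":0,"dz":-0.016,"yaw":0}]'
```

```text
t: 12.3
ee_pos: [0.5172, -0.148, 0.0821]
tool_rot: [[-0.98, 0.199, 0.001], [0.199, 0.98, -0.001], [-0.001, -0.0, -1.0]]
wrist_force: [-0.6, 0.1, 5.0]
gripper_width: -0.0
```

5.0 N at 5.9 mm is right at the bottom. Going a little deeper to feel the stop.

```bash
python3 -m crank '[{"dx":0,"dy":0,"dz":-0.001,"yaw":0},{"dx":0,"dy":0,"dz":-0.002,"yaw":0},{"dx":0,"dy":0,"dz":-0.002,"yaw":0},{"dx":0,"dy":0,"dz":-0.002,"yaw":0},{"dx":0,"dy":0,"dz":-0.002,"yaw":0}]'
```

```text
t: 12.72
ee_pos: [0.5173, -0.1481, 0.0818]
tool_rot: [[-0.98, 0.199, 0.001], [0.199, 0.98, -0.001], [-0.001, -0.001, -1.0]]
wrist_force: [-5.8, 2.6, 18.0]
gripper_width: 0.0002
```

The stop is reached: force rose to 18 N with no more travel. Releasing and withdrawing.

```bash
python3 -m crank '[{"dx":0,"dy":0,"dz":0.01,"yaw":0},{"dx":0,"dy":0,"dz":0.03,"yaw":0},{"dx":0,"dy":0,"dz":0.06,"yaw":0},{"dx":0,"dy":0,"dz":0.09,"yaw":0},{"dx":0,"dy":0,"dz":0.12,"yaw":0},{"dx":0,"dy":0,"dz":0.14,"yaw":0},{"dx":0,"dy":0,"dz":0.14,"yaw":0},{"dx":0,"dy":0,"dz":0.14,"yaw":0},{"dx":0,"dy":0,"dz":0.14,"yaw":0}]'
python3 - <<'E'
from plant import r
import cv2
from h import *
for n in("scene","side","wrist"):
    s=r.snapshot(n); cv2.imwrite(f"pics/{n}9.png",s["color"][:,:,::-1])
    if n!="wrist":
        a=cv2.imread(f"pics/{n}0.png"); b=s["color"][:,:,::-1]
        d=cv2.absdiff(a,b).max(2)
        bx={"scene":{"green":(415,222,435,242),"meter":(217,160,258,212),"padlock":(188,212,220,242),"screw":(346,172,432,205),"plug":(322,152,346,176)},"side":{"green":(348,268,368,286),"meter":(262,172,300,200),"padlock":(226,195,244,216),"screw":(357,213,410,266),"plug":(338,192,370,214)}}[n]
        for k,(x0,y0,x1,y1) in bx.items(): print(n,k,d[y0:y1,x0:x1].mean().round(1),d[y0:y1,x0:x1].max())
    else: print(blobs(s["color"],(55,120,50),(85,255,255),(0,0,640,400),200),blobs(s["color"],(0,180,100),(6,255,255),(0,0,640,400),200))
E
```

```text
t: 13.47
ee_pos: [0.5158, -0.1474, 0.2181]
tool_rot: [[-0.98, 0.199, -0.002], [0.199, 0.98, 0.001], [0.002, 0.0, -1.0]]
wrist_force: [0.4, 0.3, -0.7]
gripper_width: 0.0001
scene green 23.0 37
scene meter 19.1 51
scene padlock 24.1 81
scene screw 24.0 100
scene plug 22.8 38
side green 12.4 16
side meter 16.5 157
side padlock 13.0 20
side screw 21.2 196
side plug 79.7 201
[([323.0, 193.5], 629)] [([323.3, 137.0], 649)]
```

View pics/scene9.png

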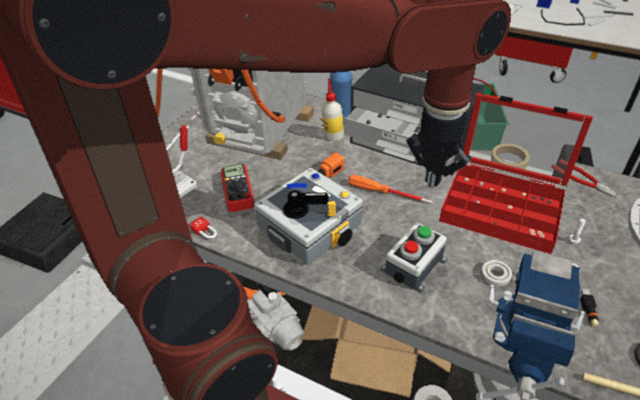

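View pics/side9.png

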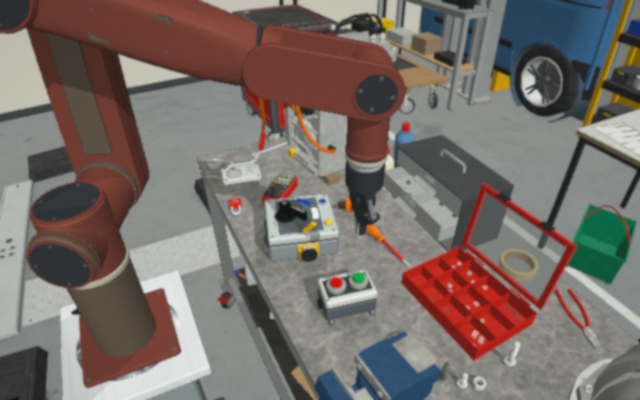

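The lever end is at about (326,195), pointing at yellow, and green is back up. The bystanders are at the same pixels as at the start: meter (236,187), padlock (203,228), plug (332,165) and screwdriver (385,188). The image differences are mostly a general brightness shift, plus the arm hiding the plug in the side view. Handing in.

```bash
python3 -c "
from plant import r
print(r.finish_job())"
```

```text
the job is handed in; nothing more can be done
None
```

The bench supply is now on the yellow feed and the job is handed in, at about 13.6 s on the robot's clock. I gripped the lever and turned it to white, where it stayed for about 3 s, partly with the gripper open. I then turned it to the yellow stop, released it, pressed the green button with shut fingers and withdrew clear of everything.

- **Lever:** its position in the scene and wrist views matched the yellow stop to within a few pixels.
- **Green button:** it went down about 6 mm, and force rose from 5 to 18 N with no further travel. It is up again in the last pictures.
- **Red button and loose items:** the red button was not touched. The multimeter, padlock, screwdriver and plug look unmoved in the scene camera. In the side camera the arm hid the plug, so that view couldn't confirm it, and the before/after image differences were muddied by a brightness shift.
- **Refused and disagreeing:** one close command was refused for a wrong row format, and I sent it again with no effect on the scene. My first by-eye wrist reading of the buttons was about 8 mm off the fixed cameras; measuring again from directly above agreed to about 1 mm.

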